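# Start the extractor, then crack the degassing chamber's stuck lid and hold it ajar

### The job

Start the fume extractor: fold its tinted front cover down by the orange tab, press the green button (not the red one) and push the cover back up fully shut. Then take the clear lid of the degassing chamber by its handle, break it free from its sticky seal without letting it fly open, and finish while holding it still, about two fingers' width (35 mm) open at its front edge, so the vapour is drawn off. Leave everything else on the bench where it stands.

Things in the scene. Friction and masses are not known exactly. Their poses are not given: they have to be found in the camera images.
- extractor: pale grey bench fume extractor, 200 mm deep (x), 220 wide (y), 180 high, louvred sides, fixed. Origin at the centre of its underside; its front faces its own -x, z up. Its upper front edge is a console leaning back at 60 degrees to the bench; the middle 120 mm is sunk 24 mm, holds two buttons, lies under a tinted cover, and is open at the top (23 mm wide) just behind the cover's tab
- cover (a joint): angle of the tinted cover about its bottom edge, rad: 0 = shut (leaning back at 60 degrees to the bench), growing as it folds down to the extractor's front; 0.52 = upright; stop at 1.75, where it sticks out forward, 20 degrees above level. A stiff hinge: it stays where it is left; about 0.6 N at the tab moves it. At the start it is shut or up to 0.2 ajar
- cover_hinge (a point): middle of the cover's hinge axis, which runs along the extractor's y: 104 mm ahead (-x) of the extractor's origin, 115 mm above the bench. The cover is 138 mm wide, 4 mm thick, 82 mm from the hinge to its top edge
- cover_tab (a point): centre of the orange pull tab on the middle of the cover's top edge, in the cover's plane: 50 mm wide (y), 8 mm thick, from 82 to 124 mm from the hinge axis (this point at 104). Shut, its top is 222 mm above the bench; hook it from behind with the fingertips, or pinch it across its width. Open, it can be pushed back up from the front
- start (a joint): travel of the green start button, m: 0 = out, 0.006 = fully in; springs back. 1.5 N starts it moving, 5 N presses it fully
- start_top (a point): centre of the green button's face, 26 mm across: with the cover shut 38 mm up the console from the cover's hinge and 10 mm below the cover, 28 mm to the extractor's +y. The face looks along the extractor's -x raised by 30 degrees and is pressed the opposite way; fingertips pointing down can press it, moving forward and a little down
- stop (a joint): travel of the red stop button, m, like start; leave it alone
- stop_top (a point): centre of the red button's face, 26 mm across, 56 mm to the right (-y) of the green one
- chamber: resin degassing chamber: a steel pot, 200 mm across (flange 220), 140 high, fixed to the bench, with a gauge and a valve at its back. Origin at the centre of its underside; its front is its own -x, z is up
- lid: the chamber's clear acrylic lid: a disc 224 mm across, 12 thick, 0.5 to 0.7 kg. Origin at the centre of its underside, 144 mm above the bench when shut, axes then as the chamber's. Its hinge runs along y, 124 mm behind (+x) and 2 above its origin. Opening lifts the front (-x) edge, 236 mm from the hinge; the tilt of z is the opening angle (0.15 rad = 35 mm there). Let go, it drops nearly shut
- lid_handle (a point): middle of the lid's handle bar: steel, 12 mm thick, along the lid's y, 88 mm clear between its posts, 34 mm free room under it; 196 mm ahead (-x) of the hinge and 50 above it (196 mm above the bench when shut). Pinch it from above, front and back. The blue gasket grips the lid: the pull here peaks at about 12 to 20 N in the first 3 mm of lift and is gone by 12 mm; then 4 to 6 N carry it
- jar_red: screw-cap paint jar, 42 mm across and 52 mm tall, cap red; origin at the centre of its underside; stays where it is
- jar_grey: screw-cap paint jar, 42 mm across and 52 mm tall, cap grey; origin at the centre of its underside; stays where it is
- jar_black: screw-cap paint jar, 42 mm across and 52 mm tall, cap black; origin at the centre of its underside; stays where it is
- tape: roll of yellow masking tape lying flat, 84 mm across and 20 mm tall; origin at the centre of its underside; stays where it is
- sander: cork sanding block, 80 x 26 x 18 mm; origin at the centre of its underside; stays where it is
- mould: blue two-part silicone mould, 90 x 65 x 45 mm; origin at the centre of its underside; stays where it is
- gearbox: grey model gearbox on a stick in a wooden foot 70 x 70 mm, about 140 mm tall; origin at the centre of its underside; stays where it is
Mind the look-alikes: they are no part of the job. What is shaped like the jar_black but yellow is not meant.

How it is judged:
On the way, in this order (a step that is already met when the one before it is completed fails the run):
1. the extractor's cover is folded down (at least 1.3 rad) (value of joint cover above 1.3 rad), for 0.1 s.
2. the green start button is pressed in (at least 4 of its 6 mm) (value of joint start above 0.004 m), for 0.05 s.
3. the cover is pushed back up and shut (within 0.1 rad) while the lid is still stuck (value of joint cover below 0.1 rad and angle between lid's own z axis and vertical below 0.05 rad), for 0.2 s.
4. the lid is broken free from its seal (more than 0.07 rad open) (angle between lid's own z axis and vertical above 0.07 rad), for 0.1 s.
At the end, for the whole second after the job is handed in: the gripper's fingers hold the lid still between 0.085 and 0.22 rad open (20 to 52 mm at its front edge; under 0.1 rad/s), nothing loose is wedged against it, the extractor's cover is shut (within 0.1 rad), and the other things stand within 30 mm of where they were (angle between lid's own z axis and vertical between 0.085 and 0.22 rad and angular speed of lid below 0.1 rad/s and contact force between the fingers and lid above 0.5 N and value of joint cover below 0.1 rad and contact force between lid and jar_red below 0.1 N and contact force between lid and jar_grey below 0.1 N and contact force between lid and jar_black below 0.1 N and contact force between lid and tape below 0.1 N and contact force between lid and sander below 0.1 N and contact force between lid and mould below 0.1 N and contact force between lid and gearbox below 0.1 N and distance of each of jar_red, jar_grey, jar_black, tape, sander, mould, gearbox from where it was at the start of the episode below 0.03 m); the arm keeps its last pose, push and grip.
It fails at once if the lid flies open past 0.45 rad (about 105 mm at the front edge) (angle between lid's own z axis and vertical above 0.45 rad).
It fails at once if the red stop button is pressed in by more than half (value of joint stop above 0.003 m).
It fails at once if another thing on the bench is shoved more than 30 mm or knocked over (distance of any of jar_red, jar_grey, jar_black, tape, sander, mould, gearbox from where it was at the start of the episode above 0.03 m or angle between any of jar_red, jar_grey, jar_black, tape, sander, mould, gearbox's own z axis and vertical above 0.5 rad).
It also fails if it takes over 58 s, if anything falls off the work surface, if the arm or the gripper's body presses on something with over 40 N, if the wrist force passes 120 N, or if a joint passes its speed limit or range.

### The arm

A 7-joint arm with a two-finger parallel gripper is mounted at the origin on the work surface. World frame = base frame: x ahead of the robot, y to its left, z up, the work surface at z = 0. Lengths are in m, angles in rad, forces in N, time in s.
With the tool pointing down it reaches from about 0.4 to 0.85 m from the base axis. Payload 10.4 kg.
Tool frame: the origin (TCP) lies at the very end of the fingers, on their centre line; the grasp point (between the pads) lies 19 mm behind it; z points along the fingers, x is the direction in which the jaws open and shut, and the axes are right-handed (so a half turn about z gives the same grasp; the last joint's range is limited). The gripper opens to 87 mm and grips with 3 to 60 N. Pads are 19 mm wide; open, the fingers measure 117 mm over their backs; the gripper's body (75 mm by 190 mm) begins 51 mm behind the grasp point.
Start: joints at [-1.169, 0.332, -0.065, 1.46, 0.022, 1.35, -0.088], TCP at [0.258, 0.569, 0.223] pointing down, gripper open.
Joint ranges: [-2.6, 2.6], [-0.5, 2.12], [-1.47, 1.34], [0.16, 2.42], [-1.27, 4.41], [0.06, 2.06], [-2.6, 2.6]. Speed limits (rad/s): [2.22, 2.22, 2.79, 2.79, 3.14, 3.14, 3.14].

### API

Orientations are given as a unit quaternion [x, y, z, w].
In Python, from bench import r gives the robot as it stands. The module is installed in compiled form; this text tells all that it offers.
- The arm moves only by the tool carry_out, never from a script. Its argument "commands" is a list that holds one entry, the list of rows, each a list of 7 numbers: the closure in counts, from 0 (fully open) to 255 (shut), then the shift along the tool's x, y, z in units of 25 mm (1.0 is 25 mm), then the turn, a rotation vector about the tool's x, y, z in units of 5 degrees (1.0 is 5 degrees). A call has 1 to 12 rows; each row is the pose to reach, as a shift and turn from the pose measured when the call began, along the tool's axes at that moment; what a row does not reach only later rows make up. A row lasts 1/8 s, in which the tool goes at most 62.5 mm and 10.7 degrees, less where a joint would pass 70% of its speed; a pose out of reach is approached as far as the arm can. A call with a gripper value outside its range is refused whole. The fingers move at their own pace and stop on an object; "grip_force" is the grip in N (left out, the last holds). Time passes only in rows, so rows that repeat a pose let the fingers close. It gives the time, the measured TCP pose, the force and the opening at its end, in the units of the state.
- r.read_state(): the state, without advancing time (a new reading comes with each control period).
- r.camera(name): name is "side" or "top"; returns the picture (400x640x3 uint8, blue, green, red); there is no depth.
- r.camera_info(name): a dict with "fx", "fy", "cx", "cy" (pixels), "origin" and "rotation" of the camera in the world. Camera axes: x right, y down, z forward; pixel columns grow to the right and rows downward; lengths in m; the calibration is good to about 2 mm. A picture is of the moment at which its call begins. camera_info takes no time and is no camera call.
- r.close_job(): hands the job in, once; it reports no verdict.
The state is a dict: "time": time; "joint_positions": joint angles; "joint_vel": joint speeds; "joint_torque": joint torques, N m; "ee_pos": TCP position; "eef_rot": TCP orientation; "ft_force": force on the tool from outside, world axes, zero at the start; "torque": the same for the moment, N m; "width": finger opening in m.
Only numpy, scipy, OpenCV 4.12 (cv2) and the standard library are available. Lean on these libraries where they do the work, as an engineer would, in place of code of your own. Each camera call takes 0.05 s, during which the arm holds its last target.

## Working session

There is one attempt and no reset: what is moved stays moved. The work goes in short steps, Python scripts to look and compute and a tool call to move; the robot and the scene stay as the last step left them, time stands still between calls to the robot, and variables do not carry over. Pictures are saved under pics/ and viewed, and the job is handed in when it is done.

Besides the shell and the picture viewer there is one more tool, called after "Emit:" as a command line: name --argument value ..., lists and objects as JSON in quotes. carry_out: Moves the arm, as the interface text tells. Its arguments: {"type":"object","properties":{"commands":{"type":"array"},"grip_force":{"type":"number"}},"required":["commands"]}

```bash
mkdir -p pics; ls; python3 - <<'E'
from bench import r
import cv2
s=r.read_state(); print({k:(v if not hasattr(v,'round') else v) for k,v in s.items()})
for n in ("side","top"):
    im=r.camera(n); cv2.imwrite(f"pics/{n}0.png",im); print(n,r.camera_info(n))
E
```

```text
pics
{'time': 0.0, 'joint_positions': array([-1.16861726,  0.33288879, -0.06471878,  1.46092512,  0.02157235,
        1.34989792, -0.08853822]), 'joint_vel': array([ 0.00222328,  0.00054224,  0.00019208,  0.00036798, -0.00017177,
       -0.00158321,  0.00037962]), 'joint_torque': array([ 6.93946386e-04, -6.23271275e+01,  2.49573524e-02, -3.89897382e+01,
       -6.14056620e-02,  3.97303922e-02,  7.55726796e-05]), 'ee_pos': array([0.25740335, 0.56911421, 0.22175115]), 'eef_rot': array([ 8.40274999e-01,  5.42159956e-01, -5.89852139e-04,  3.99730924e-04]), 'ft_force': array([-0.31505998, -0.49461126, -0.2910086 ]), 'torque': array([ 0.02052736, -0.03599877,  0.0142515 ]), 'width': 0.08702965478164729}
side {'fx': 495.9572694959871, 'fy': 495.9572694959871, 'cx': 316.52563116692164, 'cy': 198.54281387579033, 'origin': array([-0.0897837 , -0.96742371,  1.34669295]), 'rotation': array([ 0.88457738, -0.27160483,  0.11104933, -0.36252133])}
top {'fx': 407.5833813505346, 'fy': 407.5833813505346, 'cx': 323.4480793903143, 'cy': 198.38810050390344, 'origin': array([ 0.36249316, -0.00746567,  1.61773838]), 'rotation': array([-0.70139573,  0.70982121, -0.04652127,  0.04509609])}
```

View pics/side0.png

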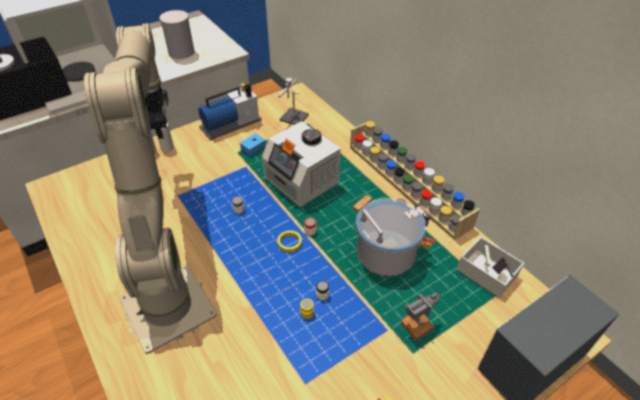

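View pics/top0.png

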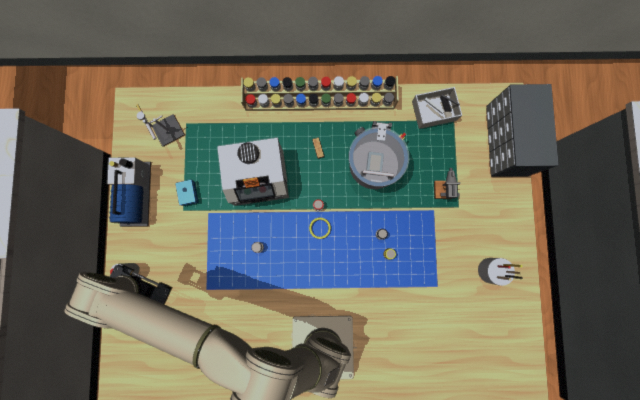

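The side view shows the extractor around (300,165) with its orange tab at (288,147), and the chamber around (390,235). In the top view they are around (252,170) and (379,157). I'll zoom in on both.

```bash
cat > h.py <<'E'
import numpy as np, cv2
from scipy.spatial.transform import Rotation as R
from bench import r
def cam(n):
    i=r.camera_info(n); return i, R.from_quat(i["rotation"]).as_matrix(), np.array(i["origin"])
def ray(n,u,v):
    i,M,o=cam(n); d=M@np.array([(u-i["cx"])/i["fx"],(v-i["cy"])/i["fy"],1]); return o,d/np.linalg.norm(d)
def onz(n,u,v,z):
    o,d=ray(n,u,v); return o+d*(z-o[2])/d[2]
def proj(n,p):
    i,M,o=cam(n); c=M.T@(np.asarray(p)-o); return np.array([i["fx"]*c[0]/c[2]+i["cx"],i["fy"]*c[1]/c[2]+i["cy"]])
def tri(a,b):
    (o1,d1),(o2,d2)=ray("side",*a),ray("top",*b)
    t=np.linalg.lstsq(np.stack([d1,-d2],1),o2-o1,rcond=None)[0]
    p,q=o1+d1*t[0],o2+d2*t[1]; return (p+q)/2,np.linalg.norm(p-q)
E
python3 - <<'E'
from h import *
for n in ("side","top"): print(n,cam(n)[1].round(2).tolist())
s=cv2.imread("pics/side0.png");t=cv2.imread("pics/top0.png")
def c(im,x0,y0,w,h,k,f): cv2.imwrite(f,cv2.resize(im[y0:y0+h,x0:x0+w],None,fx=k,fy=k,interpolation=cv2.INTER_CUBIC))
c(s,230,110,130,100,6,"pics/c1.png"); c(s,340,180,110,100,6,"pics/c2.png")
c(t,210,130,90,80,7,"pics/c3.png"); c(t,335,110,90,85,7,"pics/c4.png")
E
```

```text
side [[0.83, -0.4, 0.39], [-0.56, -0.59, 0.58], [-0.0, -0.7, -0.71]]
top [[-0.01, -0.99, 0.13], [-1.0, 0.01, -0.0], [0.0, -0.13, -0.99]]
```

View pics/c1.png

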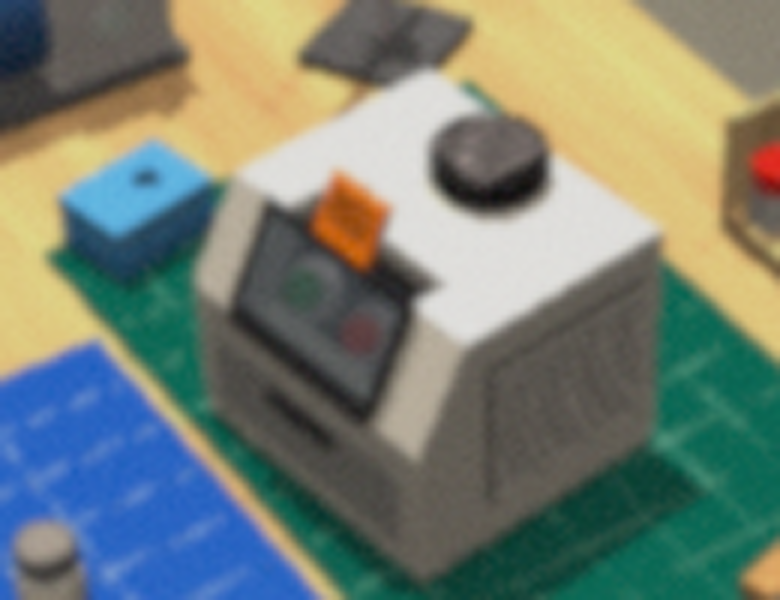

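View pics/c2.png

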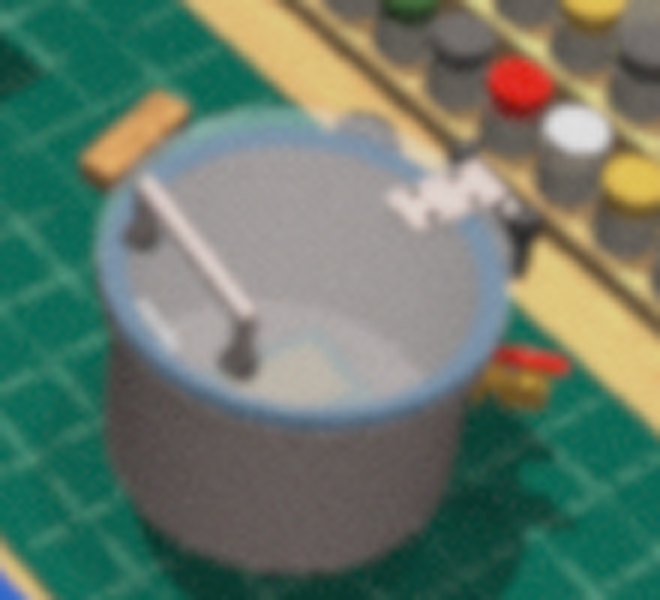

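View pics/c3.png

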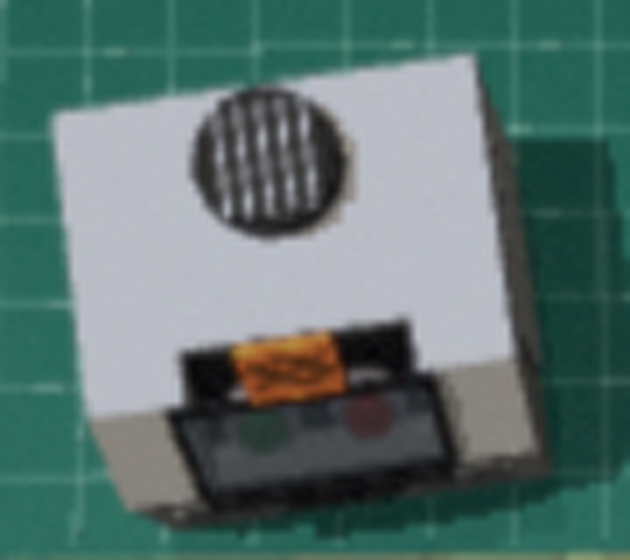

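View pics/c4.png

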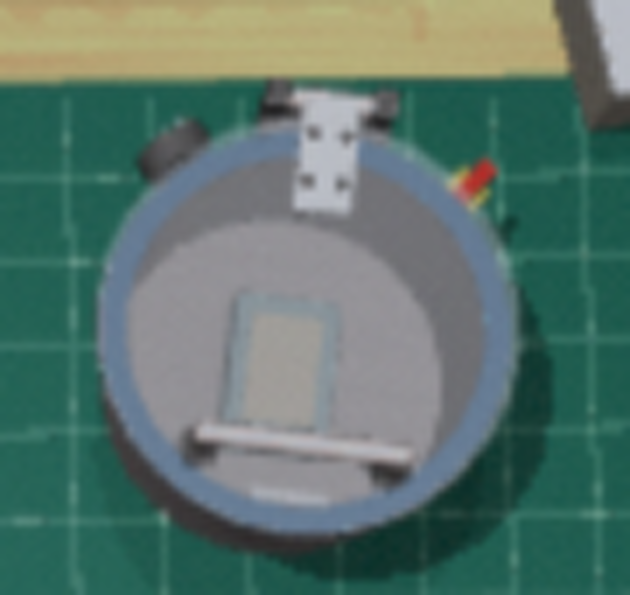

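```bash
python3 - <<'E'
from h import *
S=lambda x,y:(230+(x+.5)/6-.5,110+(y+.5)/6-.5)
S2=lambda x,y:(340+(x+.5)/6-.5,180+(y+.5)/6-.5)
T=lambda x,y:(210+(x+.5)/7-.5,130+(y+.5)/7-.5)
T2=lambda x,y:(335+(x+.5)/7-.5,110+(y+.5)/7-.5)
pts={"roofBL":((435,68),(53,113)),"roofBR":((660,235),(473,55)),"roofFR":((467,347),(514,360)),"roofFL":((240,175),(88,420)),
"tabTL":((338,172),(232,346)),"tabTR":((388,207),(333,333)),"tabBR":((372,270),(346,393)),"tabBL":((313,230),(250,405)),
"green":((302,288),(265,430)),"red":((360,332),(368,415)),
"covBL":((235,318),(213,500)),"covBR":((367,412),(455,470))}
P={}
for k,(a,b) in pts.items():
    P[k],e=tri(S(*a),T(*b)); print(k,P[k].round(4),round(e,4),"top@.18",onz("top",*T(*b),.18).round(4))
for k,(a,b) in {"hL":((148,182),(200,430)),"hR":((250,313),(410,457)),"hinge plate":((400,200),(325,205))}.items():
    p,e=tri(S2(*a),T2(*b)); print(k,p.round(4),round(e,4),onz("top",*T2(*b),.2).round(4), onz("side",*S2(*a),.2).round(4))
# circle of lid rim in top at z=.156
c=[(97,320),(518,320),(310,118),(310,535)]
for q in c: print(onz("top",*T2(*q),.156).round(4))
# extractor pose from roof
d=np.array(P["roofBL"]-P["roofBR"]); print("yaw from back",np.degrees(np.arctan2(-d[0],d[1])))
for a,b in (("roofFL","roofFR"),("tabTL","tabTR"),("green","red")):
    d=P[a]-P[b]; print(a,np.degrees(np.arctan2(-d[0],d[1])),np.linalg.norm(d))
B=[onz("top",*T(*pts[k][1]),.18) for k in("roofBL","roofBR","roofFR","roofFL")]
for i in range(4): d=B[i]-B[(i+1)%4]; print(np.degrees(np.arctan2(d[1],d[0])),np.linalg.norm(d))
E
```

```text
roofBL [0.7479 0.3712 0.1771] 0.0011 top@.18 [0.7466 0.3707 0.18  ]
roofBR [0.7755 0.1554 0.1723] 0.0036 top@.18 [0.7749 0.1538 0.18  ]
roofFR [0.6155 0.1325 0.1768] 0.0012 top@.18 [0.6144 0.1324 0.18  ]
roofFL [0.5879 0.3505 0.1738] 0.0021 top@.18 [0.5859 0.3494 0.18  ]
tabTL [0.6153 0.2697 0.2174] 0.0026 top@.18 [0.6233 0.2766 0.18  ]
tabTR [0.6198 0.2189 0.2226] 0.0038 top@.18 [0.6295 0.225  0.18  ]
tabBR [0.6    0.2163 0.184 ] 0.0053 top@.18 [0.5983 0.2181 0.18  ]
tabBL [0.5919 0.2659 0.1854] 0.0001 top@.18 [0.5927 0.267  0.18  ]
green [0.5839 0.2668 0.1424] 0.0033 top@.18 [0.5797 0.2592 0.18  ]
red [0.5918 0.213  0.1416] 0.0021 top@.18 [0.5868 0.2068 0.18  ]
covBL [0.5521 0.3    0.1093] 0.0021 top@.18 [0.5441 0.2851 0.18  ]
covBR [0.5665 0.1689 0.122 ] 0.0013 top@.18 [0.558  0.1624 0.18  ]
hL [ 0.645  -0.1539  0.1925] 0.0001 [ 0.6434 -0.1531  0.2   ] [ 0.6402 -0.1593  0.2   ]
hR [ 0.6285 -0.2591  0.1978] 0.0006 [ 0.6283 -0.2588  0.2   ] [ 0.6268 -0.2604  0.2   ]
hinge plate [ 0.7672 -0.2239  0.1675] 0.0033 [ 0.7596 -0.2199  0.2   ] [ 0.7419 -0.2439  0.2   ]
[ 0.7114 -0.1051  0.156 ]
[ 0.7088 -0.3257  0.156 ]
[ 0.8193 -0.2199  0.156 ]
[ 0.596  -0.2133  0.156 ]
yaw from back 7.2797788249271385
roofFL 7.2135785940246775 0.2197708173758911
tabTL 5.063311629394443 0.05126860714992606
green 8.381459100763362 0.0544620191962033
97.43284826719201 0.21873663045665237
7.5826575575747475 0.16196804763333583
-82.53223115480424 0.21882309236454212
-172.44801178015044 0.16210121252310933
```

```bash
cat >> h.py <<'E'
YE=np.radians(7.45); XE=np.array([np.cos(YE),np.sin(YE),0]); YV=np.array([-np.sin(YE),np.cos(YE),0])
O=np.array([.661,.249,0]); H=O-.104*XE+[0,0,.115]
def ext(x,y,z): return H+x*XE+y*YV+np.array([0,0,z])   # relative to hinge
def tab(th,rad=.104): a=np.pi/3+th; return ext(rad*np.cos(a),0,rad*np.sin(a))
def down(ang): # tool pointing down, tool x at world angle ang (deg)
    a=np.radians(ang); x=np.array([np.cos(a),np.sin(a),0]); z=np.array([0,0,-1.]); return R.from_matrix(np.stack([x,np.cross(z,x),z],1))
def row(p,ang=None,rot=None):
    s=r.read_state(); R0=R.from_quat(s["eef_rot"]); 
    d=R0.inv().apply(np.asarray(p)-s["ee_pos"])/.025
    t=down(ang) if rot is None else rot
    w=np.degrees((R0.inv()*t).as_rotvec())/5
    return d.round(2).tolist()+w.round(2).tolist()
def st():
    s=r.read_state(); R0=R.from_quat(s["eef_rot"]).as_matrix()
    print("t",round(s["time"],2),"p",s["ee_pos"].round(4),"F",s["ft_force"].round(1),"w",round(s["width"],4),"toolx",np.degrees(np.arctan2(R0[1,0],R0[0,0])).round(1),"z",R0[:,2].round(3),"q",s["joint_positions"].round(2))
E
python3 - <<'E'
from h import *
st(); print(H,tab(0),tab(1.45))
a=tab(0)
print(row(r.read_state()["ee_pos"]+[0,0,.09],97.4)); print(row([a[0],a[1],.30],97.4))
E
```

```text
t 0.1 p [0.2574 0.5692 0.2218] F [-0.4 -0.1  0.2] w 0.0873 toolx 65.7 z [-0.    -0.001 -1.   ] q [-1.17  0.33 -0.06  1.46  0.02  1.35 -0.09]
[0.55787793 0.23551526 0.115     ] [0.60943896 0.24225763 0.20506664] [0.47543562 0.22473471 0.17747436]
[-0.0, 0.0, -3.6, -0.0, 0.01, -6.35]
[-6.12, 18.22, -3.12, -0.0, 0.01, -6.35]
```

Emit:
carry_out --commands '[[[0, 0, 0, -2, 0, 0, -1], [0, 0, 2, -3.2, 0, 0, -2], [0, -1, 4.5, -3.2, 0, 0, -3], [0, -2, 7, -3.2, 0, 0, -4], [0, -3, 9.5, -3.2, 0, 0, -5], [0, -4, 12, -3.2, 0, 0, -6], [0, -5, 14.5, -3.2, 0, 0, -6.35], [0, -5.6, 16.5, -3.1, 0, 0, -6.35], [0, -6.1, 18.2, -3.1, 0, 0, -6.35], [0, -6.1, 18.2, -3.1, 0, 0, -6.35], [0, -6.1, 18.2, -3.1, 0, 0, -6.35]]]' --grip_force 8

```text
time: 1.48
ee_pos: [0.6088, 0.2432, 0.299]
eef_rot: [0.66, 0.751, -0.001, -0.0]
ft_force: [-0.6, 1.1, 0.1]
width: 0.0868
```

```bash
python3 - <<'E'
from h import *
st(); a=tab(0.03); print(row([a[0],a[1],.190],97.4))
for n in ("side","top"):
    im=r.camera(n); cv2.imwrite(f"pics/{n}1.png",im)
    u,v=proj(n,a).astype(int); c=im[max(0,v-70):v+60,u-80:u+80]; cv2.imwrite(f"pics/{n}1c.png",cv2.resize(c,None,fx=4,fy=4,interpolation=cv2.INTER_CUBIC))
E
```

```text
t 1.48 p [0.6088 0.2432 0.299 ] F [-0.6  1.1  0.1] w 0.0868 toolx 97.4 z [-0.002 -0.001 -1.   ] q [-0.55  0.38  0.14  1.25 -0.05  1.52  1.28]
[-0.04, -0.08, 4.36, -0.02, 0.01, 0.0]
```

View pics/side1c.png

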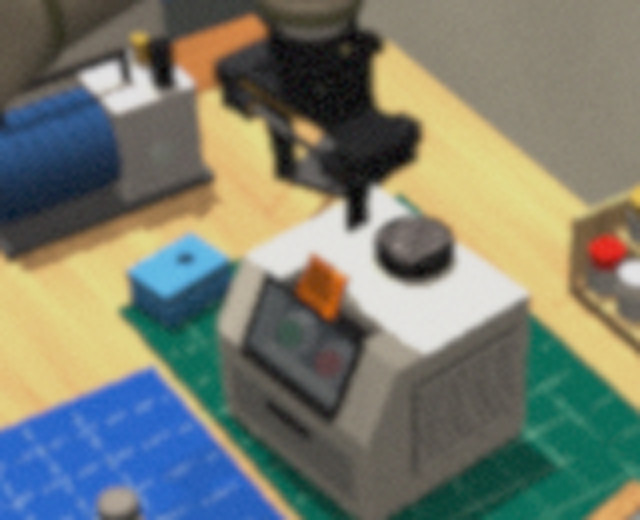

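The gripper is above the tab at about (320,285), with its jaws along the extractor's y axis. Next I'll descend and pinch.

Emit:
carry_out --commands '[[[0, 0, -0.1, 2, 0, 0, 0], [0, 0, -0.1, 4, 0, 0, 0], [0, 0, -0.1, 4.35, 0, 0, 0], [0, 0, -0.1, 4.35, 0, 0, 0], [255, 0, -0.1, 4.35, 0, 0, 0], [255, 0, -0.1, 4.35, 0, 0, 0], [255, 0, -0.1, 4.35, 0, 0, 0], [255, 0, -0.1, 4.35, 0, 0, 0]]]' --grip_force 8

```text
time: 2.58
ee_pos: [0.6057, 0.244, 0.191]
eef_rot: [0.659, 0.752, -0.0, -0.0]
ft_force: [-0.1, -0.3, -0.2]
width: 0.0549
```

```bash
python3 - <<'E'
from h import *
st(); p=r.read_state()["ee_pos"]; a0=np.array(tab(0.03))
for th in np.arange(.2,1.56,.15): print(round(th,2),row(p+tab(th)-a0,97.4))
im=r.camera("side"); cv2.imwrite(f"pics/s2c.png",cv2.resize(im[70:210,220:380],None,fx=4,fy=4,interpolation=cv2.INTER_CUBIC))
E
```

```text
t 2.58 p [0.6057 0.244  0.191 ] F [-0.1 -0.3 -0.2] w 0.0549 toolx 97.5 z [-0.001 -0.    -1.   ] q [-0.55  0.41  0.13  1.43 -0.05  1.31  1.29]
0.2 [0.0, -0.65, -0.28, -0.01, 0.0, 0.03]
0.35 [0.0, -1.25, -0.43, -0.01, 0.0, 0.03]
0.5 [0.0, -1.87, -0.49, -0.01, 0.0, 0.03]
0.65 [0.0, -2.5, -0.46, -0.01, 0.0, 0.03]
0.8 [0.0, -3.11, -0.34, -0.01, 0.0, 0.03]
0.95 [0.01, -3.69, -0.12, -0.01, 0.0, 0.03]
1.1 [0.01, -4.24, 0.18, -0.01, 0.0, 0.03]
1.25 [0.01, -4.73, 0.56, -0.01, 0.0, 0.03]
1.4 [0.01, -5.17, 1.01, -0.01, 0.0, 0.03]
1.55 [0.01, -5.53, 1.51, -0.01, 0.0, 0.03]
```

View pics/s2c.png

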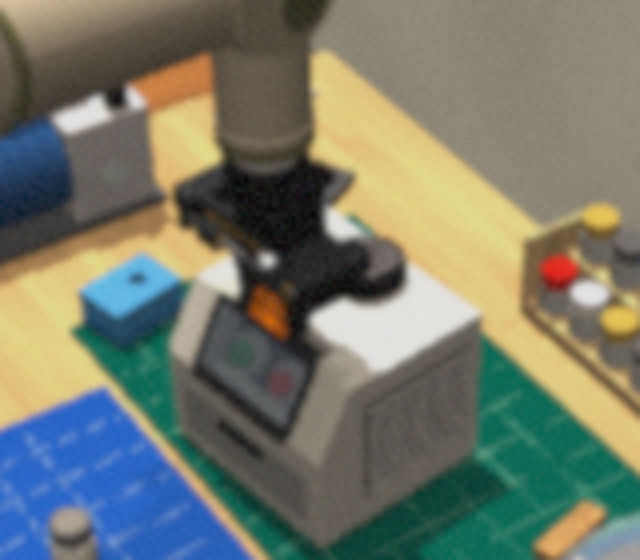

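The fingers are on either side of the tab and still closing. I'll let them finish, then follow the arc down.

Emit:
carry_out --commands '[[[255, 0, 0, 0, 0, 0, 0], [255, 0, 0, 0, 0, 0, 0], [255, 0, -0.65, -0.28, 0, 0, 0], [255, 0, -1.25, -0.43, 0, 0, 0], [255, 0, -1.87, -0.49, 0, 0, 0], [255, 0, -2.5, -0.46, 0, 0, 0], [255, 0, -3.1, -0.34, 0, 0, 0], [255, 0, -3.1, -0.34, 0, 0, 0]]]' --grip_force 8

```text
time: 3.62
ee_pos: [0.5277, 0.2323, 0.1995]
eef_rot: [0.659, 0.752, -0.001, 0.0]
ft_force: [-1.2, -6.2, 1.2]
width: 0.0501
```

```bash
python3 - <<'E'
from h import *
st(); p=r.read_state()["ee_pos"]; a0=np.array(tab(0.8))
for th in np.arange(.95,1.56,.15): print(round(th,2),row(p+tab(th)-a0,97.4))
im=r.camera("side"); cv2.imwrite(f"pics/s3c.png",cv2.resize(im[70:210,220:380],None,fx=4,fy=4,interpolation=cv2.INTER_CUBIC))
E
```

```text
t 3.62 p [0.5277 0.2323 0.1995] F [-1.2 -6.2  1.2] w 0.0501 toolx 97.5 z [-0.002 -0.002 -1.   ] q [-0.59  0.24  0.11  1.63 -0.03  1.28  1.23]
0.95 [0.0, -0.58, 0.22, -0.02, 0.02, 0.02]
1.1 [0.0, -1.13, 0.52, -0.02, 0.02, 0.02]
1.25 [0.0, -1.63, 0.9, -0.02, 0.02, 0.02]
1.4 [0.01, -2.06, 1.34, -0.02, 0.02, 0.02]
1.55 [0.01, -2.42, 1.85, -0.02, 0.02, 0.02]
```

View pics/s3c.png

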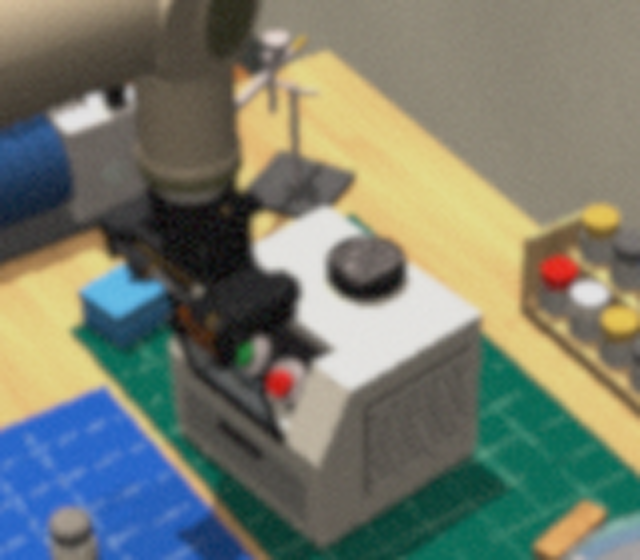

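The cover is following; the green button shows at (243,352) and the red one at (280,383). I'll carry on along the arc.

Emit:
carry_out --commands '[[[255, 0, -0.58, 0.2, 0, 0, 0], [255, 0, -1.13, 0.5, 0, 0, 0], [255, 0, -1.63, 0.88, 0, 0, 0], [255, 0, -2.06, 1.33, 0, 0, 0], [255, 0, -2.4, 1.85, 0, 0, 0], [255, 0, -2.4, 1.85, 0, 0, 0], [255, 0, -2.4, 1.85, 0, 0, 0]]]'

```text
time: 4.55
ee_pos: [0.4677, 0.2241, 0.1533]
eef_rot: [0.659, 0.752, -0.002, -0.0]
ft_force: [-3.8, -4.8, 1.8]
width: 0.0498
```

```bash
python3 - <<'E'
from h import *
st(); print(tab(1.5))
for n in("side","top"):
    im=r.camera(n); u,v=proj(n,tab(.8)).astype(int); cv2.imwrite(f"pics/{n}4c.png",cv2.resize(im[v-70:v+60,u-80:u+80],None,fx=4,fy=4,interpolation=cv2.INTER_CUBIC))
E
```

```text
t 4.55 p [0.4677 0.2241 0.1533] F [-3.8 -4.8  1.8] w 0.0498 toolx 97.5 z [-0.004 -0.003 -1.   ] q [-0.61  0.15  0.09  1.83 -0.01  1.16  1.18]
[0.47244259 0.22434333 0.1732408 ]
```

View pics/side4c.png

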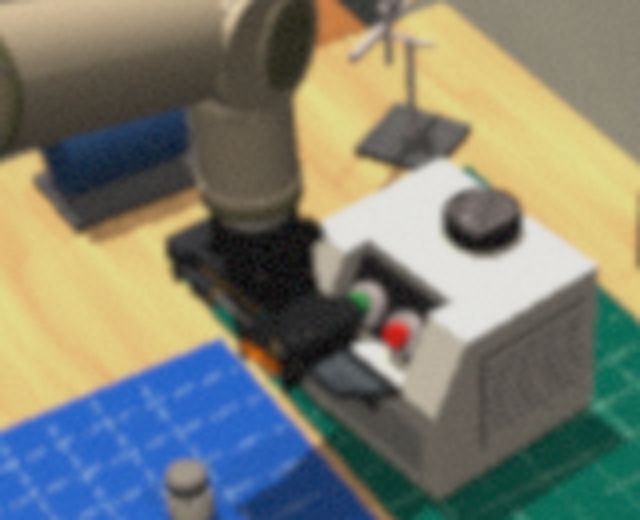

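```bash
python3 - <<'E'
from h import *
n=np.array([-.866,.5])
p=r.read_state()["ee_pos"]
print(row(p+[0,0,.12],97.4))
b=lambda d: ext(.0182+n[0]*d,.028,.0279+n[1]*d)
q=b(.02); print(q,row([q[0],q[1],.275],97.4)); print(row(q,97.4))
E
```

```text
[-0.01, -0.02, -4.8, -0.05, 0.03, 0.02]
[0.55511999 0.263393   0.1529    ] [1.09, 3.65, -4.88, -0.05, 0.03, 0.02]
[1.1, 3.67, -0.0, -0.05, 0.03, 0.02]
```

Emit:
carry_out --commands '[[[0, 0, 0, 0, 0, 0, 0], [0, 0, 0, 0, 0, 0, 0], [0, 0, 0, 0, 0, 0, 0], [0, 0, 0, -1.5, 0, 0, 0], [0, 0, 0, -3.5, 0, 0, 0], [255, 0, 0, -4.8, 0, 0, 0], [255, 0.5, 1.8, -4.8, 0, 0, 0], [255, 1.1, 3.65, -4.8, 0, 0, 0], [255, 1.1, 3.65, -4.8, 0, 0, 0], [255, 1.1, 3.65, -4.8, 0, 0, 0]]]' --grip_force 15

```text
time: 5.9
ee_pos: [0.5548, 0.2636, 0.2727]
eef_rot: [0.659, 0.752, -0.003, -0.0]
ft_force: [-0.0, -0.1, 0.2]
width: 0.0447
```

```bash
python3 - <<'E'
from h import *
st()
for n in("side","top"):
    im=r.camera(n); u,v=proj(n,tab(.8)).astype(int); cv2.imwrite(f"pics/{n}5c.png",cv2.resize(im[v-70:v+60,u-80:u+80],None,fx=4,fy=4,interpolation=cv2.INTER_CUBIC))
    print(n,u-80,v-70)
E
```

```text
t 5.9 p [0.5548 0.2636 0.2727] F [-0.  -0.1  0.2] w 0.0447 toolx 97.5 z [-0.004 -0.004 -1.   ] q [-0.61  0.29  0.11  1.42 -0.03  1.44  1.21]
side 191 82
top 173 133
```

View pics/side5c.png

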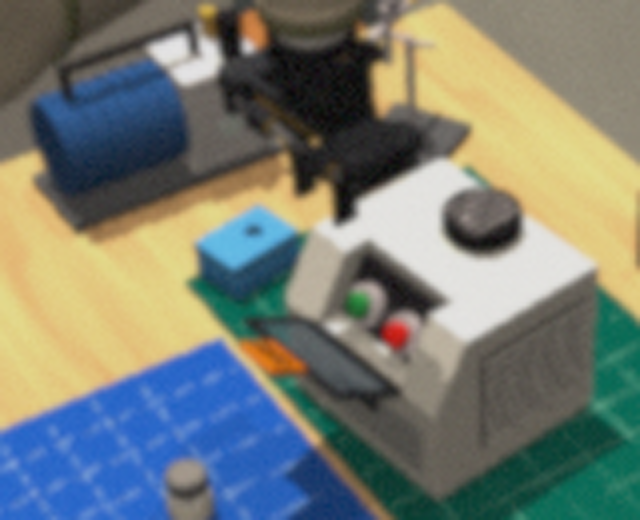

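View pics/top5c.png

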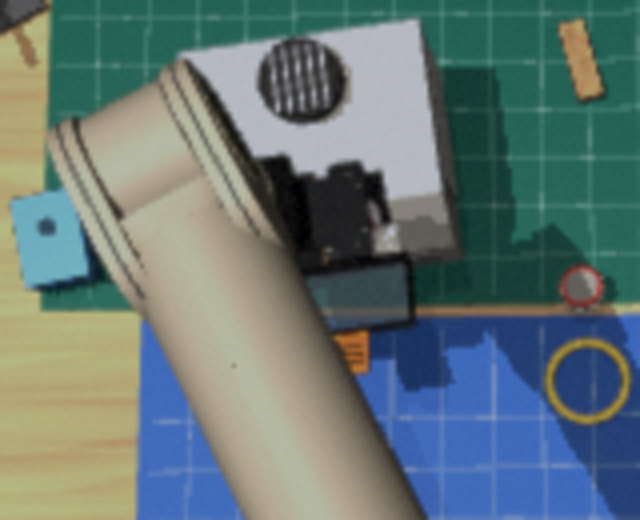

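```bash
python3 - <<'E'
from h import *
f=lambda p:((proj("side",p)-[191,82]+.5)*4-.5).round(0)
print("green",f(ext(.0277,.028,.0279)),"red",f(ext(.0277,-.028,.0279)))
for th in(1.3,1.4,1.5,1.6,1.7): print(th,"tab",f(tab(th)),"tip",f(tab(th,.124)),"edge",f(tab(th,.082)))
E
```

```text
green [357. 304.] red [395. 334.]
1.3 tab [284. 329.] tip [270. 324.] edge [300. 335.]
1.4 tab [279. 339.] tip [263. 336.] edge [295. 343.]
1.5 tab [274. 350.] tip [258. 348.] edge [291. 351.]
1.6 tab [270. 360.] tip [253. 361.] edge [288. 359.]
1.7 tab [267. 370.] tip [249. 373.] edge [286. 367.]
```

The green button is seen at (358,302) and predicted at (357,304). The cover is at about 1.55 rad. I'll descend to just short of the button.

Emit:
carry_out --commands '[[[255, 0, 0, 1.5, 0, 0, 0], [255, 0, 0, 3, 0, 0, 0], [255, 0, 0, 4.3, 0, 0, 0], [255, 0, 0, 4.8, 0, 0, 0], [255, 0, 0, 4.8, 0, 0, 0]]]'

```text
time: 6.62
ee_pos: [0.5539, 0.2631, 0.154]
eef_rot: [0.659, 0.752, -0.002, -0.0]
ft_force: [-0.3, -0.1, 1.5]
width: 0.0008
```

```bash
python3 - <<'E'
from h import *
st()
n=np.array([-.866,.5])
b=lambda d: ext(.0182+n[0]*d,.028,.0279+n[1]*d)
for d in(.01,.004,0,-.004,-.008,-.012): print(d,row(b(d),97.4))
im=r.camera("side"); cv2.imwrite(f"pics/s6c.png",cv2.resize(im[120:200,250:350],None,fx=6,fy=6,interpolation=cv2.INTER_CUBIC))
E
```

```text
t 6.62 p [0.5539 0.2631 0.154 ] F [-0.3 -0.1  1.5] w 0.0008 toolx 97.5 z [-0.003 -0.003 -1.   ] q [-0.6   0.35  0.1   1.59 -0.04  1.21  1.21]
0.01 [0.01, 0.4, 0.24, -0.04, 0.02, 0.02]
0.004 [0.01, 0.61, 0.36, -0.04, 0.02, 0.02]
0 [0.01, 0.74, 0.44, -0.04, 0.02, 0.02]
-0.004 [0.01, 0.88, 0.52, -0.04, 0.02, 0.02]
-0.008 [0.01, 1.02, 0.6, -0.04, 0.02, 0.02]
-0.012 [0.01, 1.16, 0.68, -0.04, 0.02, 0.02]
```

View pics/s6c.png

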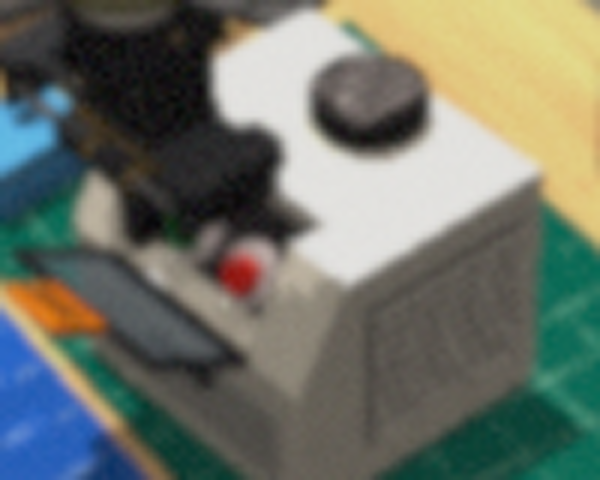

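The fingertips stand in front of the green button at (175,235), well clear of the red one at (240,275). I'll press.

Emit:
carry_out --commands '[[[255, 0, 0.4, 0.24, 0, 0, 0], [255, 0, 0.74, 0.44, 0, 0, 0], [255, 0, 0.88, 0.52, 0, 0, 0], [255, 0, 1, 0.6, 0, 0, 0], [255, 0, 1, 0.6, 0, 0, 0]]]'

```text
time: 7.3
ee_pos: [0.5759, 0.2666, 0.1434]
eef_rot: [0.659, 0.752, -0.004, -0.003]
ft_force: [-33.6, -11.5, 40.9]
width: 0.0003
```

```bash
python3 - <<'E'
from h import *
st()
n=np.array([-.866,.5])
s=r.read_state(); d=s["ee_pos"]-ext(.0182,.028,.0279); print("depth",-(d@XE*n[0]+d[2]*n[1]), "lat",d@YV, "along", d@XE*.5+d[2]*.866,"Fn",-(s["ft_force"]@XE*n[0]+s["ft_force"][2]*n[1]))
im=r.camera("side"); cv2.imwrite(f"pics/s7c.png",cv2.resize(im[120:200,250:350],None,fx=6,fy=6,interpolation=cv2.INTER_CUBIC))
E
```

```text
t 7.3 p [0.5759 0.2666 0.1434] F [-33.6 -11.5  40.9] w 0.0003 toolx 97.6 z [-0.009 -0.003 -1.   ] q [-0.59  0.41  0.11  1.53 -0.05  1.21  1.23]
depth 0.0029978876628959272 lat 0.00047881154793722857 along 0.0022748908065777737 Fn -50.573652439588216
```

View pics/s7c.png

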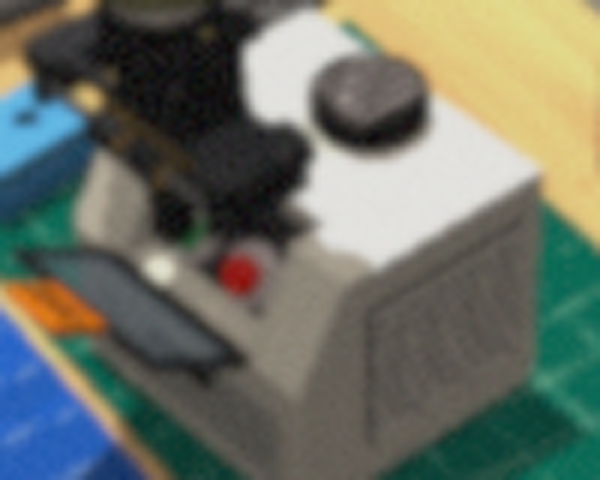

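The force is high at about 50 N, so the button is bottomed out or I'm touching its surround. I'll back off in small steps and read the force profile.

Emit:
carry_out --commands '[[[255, 0, -0.07, -0.04, 0, 0, 0], [255, 0, -0.07, -0.04, 0, 0, 0]]]'

```text
time: 7.6
ee_pos: [0.5742, 0.2663, 0.1449]
eef_rot: [0.659, 0.752, -0.004, -0.003]
ft_force: [-2.4, -0.6, 4.2]
width: 0.0003
```

Emit:
carry_out --commands '[[[255, 0, -0.07, -0.04, 0, 0, 0], [255, 0, -0.07, -0.04, 0, 0, 0]]]'

```text
time: 7.85
ee_pos: [0.5726, 0.2661, 0.1459]
eef_rot: [0.659, 0.752, -0.004, -0.003]
ft_force: [-2.6, -1.3, 4.1]
width: 0.0006
```

Emit:
carry_out --commands '[[[255, 0, -0.07, -0.04, 0, 0, 0], [255, 0, -0.07, -0.04, 0, 0, 0]]]'

```text
time: 8.1
ee_pos: [0.5709, 0.2658, 0.1469]
eef_rot: [0.659, 0.752, -0.004, -0.003]
ft_force: [-0.9, -0.7, 2.0]
width: 0.0005
```

Emit:
carry_out --commands '[[[255, 0, -0.07, -0.04, 0, 0, 0], [255, 0, -0.07, -0.04, 0, 0, 0]]]'

```text
time: 8.35
ee_pos: [0.5692, 0.2656, 0.1479]
eef_rot: [0.659, 0.752, -0.004, -0.003]
ft_force: [-0.3, -0.6, 1.8]
width: 0.0004
```

```bash
python3 - <<'E'
from h import *
st()
im=r.camera("side"); cv2.imwrite(f"pics/s8c.png",cv2.resize(im[120:200,250:350],None,fx=6,fy=6,interpolation=cv2.INTER_CUBIC))
a=proj("side",ext(.0277,.028,.0279));b=proj("side",ext(.0277+.0052,.028,.0249));print((a-[250,120])*6,(b-a)*6)
p=r.read_state()["ee_pos"];T=tab(1.55)
print(row(p+[0,0,.12],97.4),row([T[0],T[1],p[2]+.12],97.4),row(T-[0,0,.014],97.4),T)
E
```

```text
t 8.35 p [0.5692 0.2656 0.1479] F [-0.3 -0.6  1.8] w 0.0004 toolx 97.6 z [-0.009 -0.003 -1.   ] q [-0.59  0.39  0.11  1.54 -0.05  1.22  1.23]
[179.00589241 225.81885473] [6.82529064 0.03387263]
[-0.01, -0.04, -4.8, -0.11, 0.02, 0.03] [-1.13, -4.21, -4.76, -0.11, 0.02, 0.03] [-1.13, -4.17, -0.24, -0.11, 0.02, 0.03] [0.46966311 0.22397987 0.16886168]
```

View pics/s8c.png

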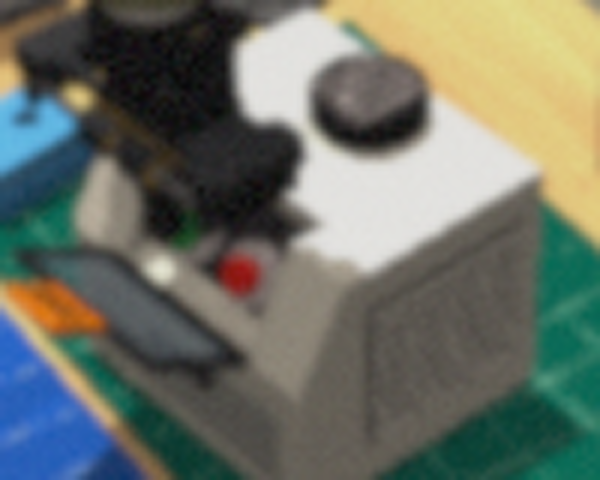

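When I backed off, the green cap moved about 7 px at 6x, which matches the roughly 6 mm predicted. The force profile was about 5 N falling to 1.5 N over 6 mm. The button was pressed fully, so I'll go back to the tab.

Emit:
carry_out --commands '[[[255, 0, -0.4, -0.5, 0, 0, 0], [255, 0, -0.4, -2.5, 0, 0, 0], [0, 0, -0.5, -4.7, 0, 0, 0], [0, -0.5, -2.4, -4.7, 0, 0, 0], [0, -1.1, -4.2, -4.7, 0, 0, 0], [0, -1.1, -4.2, -4.7, 0, 0, 0], [0, -1.1, -4.2, -4.7, 0, 0, 0], [0, -1.1, -4.2, -3, 0, 0, 0], [0, -1.1, -4.2, -3, 0, 0, 0]]]' --grip_force 8

```text
time: 9.52
ee_pos: [0.4686, 0.2242, 0.2215]
eef_rot: [0.659, 0.752, -0.006, -0.003]
ft_force: [-0.5, -0.2, 0.9]
width: 0.0627
```

```bash
python3 - <<'E'
from h import *
st(); T=tab(1.55); print(row(T-[0,0,.014],97.4),T)
im=r.camera("side"); cv2.imwrite(f"pics/s9c.png",cv2.resize(im[100:200,210:340],None,fx=6,fy=6,interpolation=cv2.INTER_CUBIC))
E
```

```text
t 9.53 p [0.4686 0.2242 0.2215] F [-0.5 -0.2  0.9] w 0.0627 toolx 97.6 z [-0.013 -0.005 -1.   ] q [-0.62  0.11  0.1   1.73 -0.01  1.31  1.18]
[-0.01, 0.08, 2.66, -0.16, 0.04, 0.03] [0.46966311 0.22397987 0.16886168]
```

View pics/s9c.png

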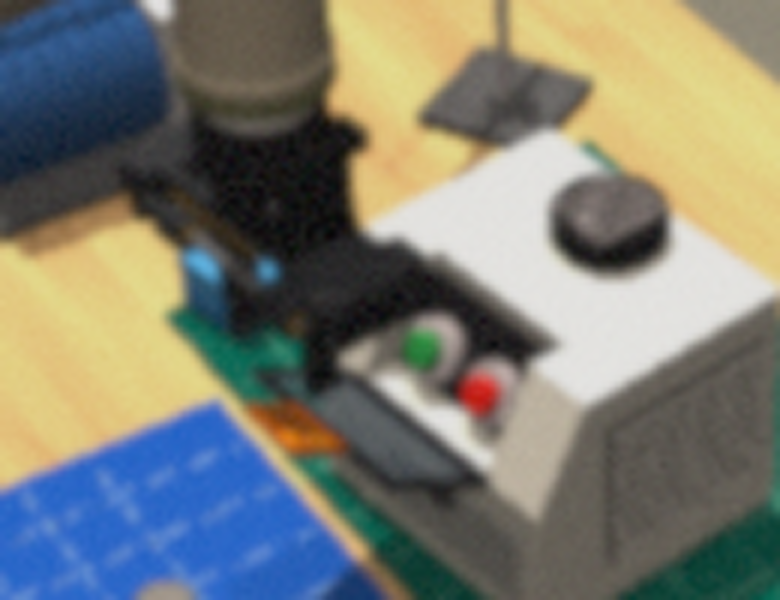

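Emit:
carry_out --commands '[[[0, 0, 0, 0, 0, 0, 0], [0, 0, 0, 0, 0, 0, 0], [0, 0, 0.08, 1, 0, 0, 0], [0, 0, 0.08, 2, 0, 0, 0], [0, 0, 0.08, 2.65, 0, 0, 0], [0, 0, 0.08, 2.65, 0, 0, 0], [255, 0, 0.08, 2.65, 0, 0, 0], [255, 0, 0.08, 2.65, 0, 0, 0], [255, 0, 0.08, 2.65, 0, 0, 0], [255, 0, 0.08, 2.65, 0, 0, 0], [255, 0, 0.08, 2.65, 0, 0, 0], [255, 0, 0.08, 2.65, 0, 0, 0]]]' --grip_force 8

```text
time: 11.08
ee_pos: [0.4706, 0.2244, 0.1572]
eef_rot: [0.659, 0.752, -0.005, -0.003]
ft_force: [0.1, -2.1, 0.9]
width: 0.0496
```

```bash
python3 - <<'E'
from h import *
st(); p=r.read_state()["ee_pos"]
for th in np.arange(1.4,-.06,-.2): print(round(th,2),row(p+tab(th)-tab(1.55),rot=R.from_quat(r.read_state()["eef_rot"])))
im=r.camera("side"); cv2.imwrite(f"pics/s10c.png",cv2.resize(im[100:200,210:340],None,fx=6,fy=6,interpolation=cv2.INTER_CUBIC))
E
```

```text
t 11.07 p [0.4706 0.2244 0.1572] F [ 0.1 -2.1  0.9] w 0.0496 toolx 97.5 z [-0.011 -0.004 -1.   ] q [-0.62  0.16  0.09  1.81 -0.02  1.18  1.19]
1.4 [-0.0, 0.36, -0.51, 0.0, 0.0, 0.0]
1.2 [-0.0, 0.94, -1.1, 0.0, 0.0, 0.0]
1.0 [-0.01, 1.63, -1.56, 0.0, 0.0, 0.0]
0.8 [-0.01, 2.4, -1.88, 0.0, 0.0, 0.0]
0.6 [-0.01, 3.22, -2.03, 0.0, 0.0, 0.0]
0.4 [-0.01, 4.05, -2.02, 0.0, 0.0, 0.0]
0.2 [-0.01, 4.86, -1.85, 0.0, 0.0, 0.0]
0.0 [-0.01, 5.62, -1.51, 0.0, 0.0, 0.0]
```

View pics/s10c.png

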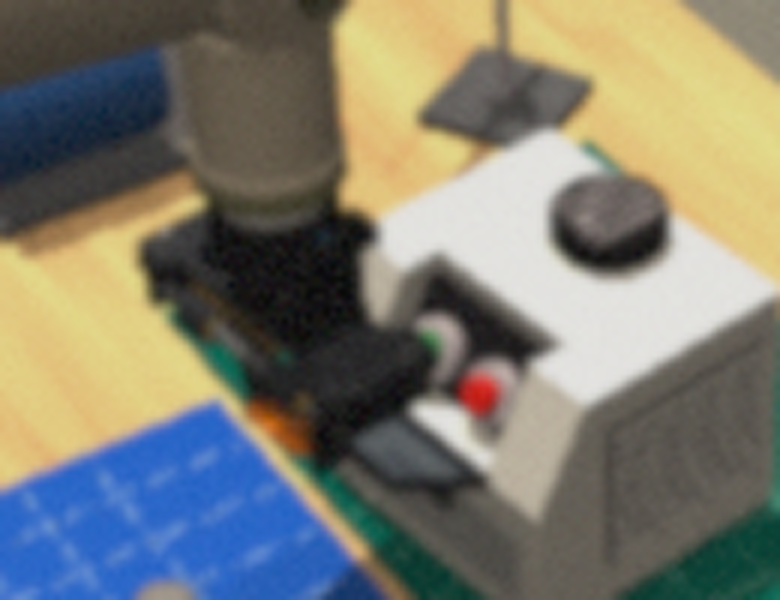

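The tab is pinched at a width of 49.6 mm. I'll swing it back up.

Emit:
carry_out --commands '[[[255, 0, 0.36, -0.5, 0, 0, 0], [255, 0, 0.94, -1.1, 0, 0, 0], [255, 0, 1.63, -1.56, 0, 0, 0], [255, 0, 2.4, -1.88, 0, 0, 0], [255, 0, 3.22, -2.03, 0, 0, 0], [255, 0, 4.05, -2.02, 0, 0, 0], [255, 0, 4.86, -1.85, 0, 0, 0], [255, 0, 5.62, -1.5, 0, 0, 0], [255, 0, 5.75, -1.4, 0, 0, 0], [255, 0, 5.75, -1.4, 0, 0, 0]]]'

```text
time: 12.38
ee_pos: [0.6149, 0.2439, 0.1918]
eef_rot: [0.659, 0.752, -0.004, -0.002]
ft_force: [2.8, 0.5, 3.2]
width: 0.05
```

```bash
python3 - <<'E'
from h import *
st(); print(tab(0))
im=r.camera("side"); cv2.imwrite(f"pics/s11c.png",cv2.resize(im[100:200,210:340],None,fx=6,fy=6,interpolation=cv2.INTER_CUBIC))
E
```

```text
t 12.38 p [0.6149 0.2439 0.1918] F [2.8 0.5 3.2] w 0.05 toolx 97.5 z [-0.009 -0.003 -1.   ] q [-0.55  0.43  0.14  1.39 -0.06  1.33  1.3 ]
[0.60943896 0.24225763 0.20506664]
```

View pics/s11c.png

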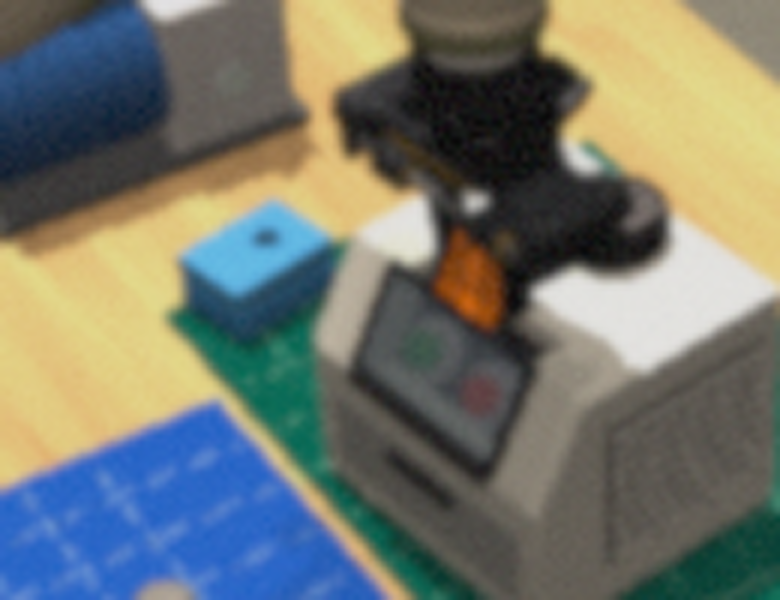

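Emit:
carry_out --commands '[[[255, 0, 0.15, 0, 0, 0, 0], [255, 0, 0.15, 0, 0, 0, 0], [0, 0, 0, 0, 0, 0, 0], [0, 0, 0, 0, 0, 0, 0], [0, 0, 0, 0, 0, 0, 0], [0, 0, 0, 0, 0, 0, 0], [0, 0, 0, -2.5, 0, 0, 0], [0, 0, 0, -4.5, 0, 0, 0], [0, 0, 0, -4.5, 0, 0, 0]]]'

```text
time: 13.55
ee_pos: [0.6175, 0.2447, 0.3095]
eef_rot: [0.659, 0.752, -0.0, -0.001]
ft_force: [-0.3, -0.7, 0.0]
width: 0.0872
```

```bash
python3 - <<'E'
from h import *
st()
im=r.camera("side"); cv2.imwrite(f"pics/s12c.png",cv2.resize(im[110:210,230:360],None,fx=6,fy=6,interpolation=cv2.INTER_CUBIC))
def m(im,box):
    x0,y0,x1,y1=box; h=cv2.cvtColor(im[y0:y1,x0:x1],cv2.COLOR_BGR2HSV); k=cv2.inRange(h,(5,170,120),(18,255,255)); M=cv2.moments(k,True); return M["m00"],M["m10"]/M["m00"]+x0,M["m01"]/M["m00"]+y0
print(m(im,(270,125,305,165)),m(cv2.imread("pics/side0.png"),(270,125,305,165)))
for th in(0,.1,.2): print(th,proj("side",tab(th)))
E
```

```text
t 13.55 p [0.6175 0.2447 0.3095] F [-0.3 -0.7  0. ] w 0.0872 toolx 97.5 z [-0.001  0.    -1.   ] q [-0.55  0.4   0.15  1.2  -0.06  1.55  1.29]
(95.0, 288.5684210526316, 147.09473684210525) (108.0, 287.75925925925924, 147.00925925925927)
0 [289.02702143 145.41783364]
0.1 [286.98359636 145.48083613]
0.2 [284.84187616 145.80057545]
```

View pics/s12c.png

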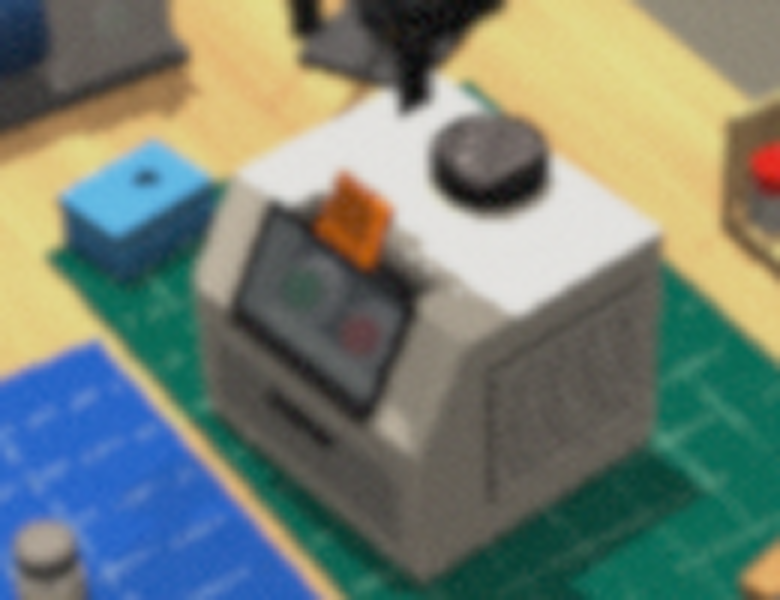

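The cover is shut: tab centroid 288.6 px against 289.0 predicted for angle 0. It is even a little more shut than at the start. Next is the lid, where I'll refine the handle measurement with colour masks.

```bash
python3 - <<'E'
from h import *
s=cv2.imread("pics/side0.png");t=cv2.imread("pics/top0.png")
def line(im,box,name):
    x0,y0,x1,y1=box; h=cv2.cvtColor(im[y0:y1,x0:x1],cv2.COLOR_BGR2HSV); k=cv2.inRange(h,(0,0,185),(180,40,255))
    n,l,st_,c=cv2.connectedComponentsWithStats(k); i=1+np.argmax(st_[1:,4]); ys,xs=np.where(l==i)
    P=np.stack([xs+x0,ys+y0],1).astype(float); m=P.mean(0); u=np.linalg.svd(P-m)[2][0]; a=(P-m)@u
    print(name,st_[i],m,u); return m,m+u*a.min(),m+u*a.max()
S=line(s,(360,205,386,238),"s"); T=line(t,(360,165,398,180),"t")
print(tri(S[0],T[0]))
for a in S[1:]:
    print("side",a,onz("side",*a,.2))
for a in T[1:]: print("top",a,onz("top",*a,.2))
# lid/gasket blue ring in top
h=cv2.cvtColor(t,cv2.COLOR_BGR2HSV)[110:200,335:425]; k=cv2.inRange(h,(100,60,90),(118,160,220)); n,l,q,c=cv2.connectedComponentsWithStats(k); i=1+np.argmax(q[1:,4]); print(q[i])
e=cv2.fitEllipse(cv2.convexHull(np.argwhere(l==i)[:,::-1].astype(np.int32))); print(e, onz("top",e[0][0]+335,e[0][1]+110,.145))
st()
E
```

```text
s [ 4  5 18 22 71] [372.69014085 220.77464789] [0.61517155 0.78839328]
t [9 7 6 1 6] [371.5 172. ] [1. 0.]
(array([ 0.64921703, -0.18848699,  0.16854055]), np.float64(0.008051629368712286))
side [364.17580524 209.86282179] [ 0.64019275 -0.15893575  0.2       ]
side [380.79415729 231.16061601] [ 0.62714778 -0.25774202  0.2       ]
top [369. 172.] [ 0.63956928 -0.1737381   0.2       ]
top [374. 172.] [ 0.6393609  -0.19143074  0.2       ]
[ 15  19  58  57 533]
((43.20142364501953, 46.91748809814453), (56.64396286010742, 58.552616119384766), 112.30059051513672) [ 0.70656232 -0.2156769   0.145     ]
t 13.6 p [0.6166 0.2445 0.3064] F [-0.1  0.  -1.3] w 0.087 toolx 97.5 z [-0.005 -0.001 -1.   ] q [-0.55  0.4   0.15  1.21 -0.06  1.55  1.29]
```

```bash
python3 - <<'E'
from h import *
print(row([.636,-.206,.30],-7.8))
E
```

```text
[-17.97, -1.59, 0.28, -0.03, 0.06, 21.07]
```

Emit:
carry_out --commands '[[[0, -1.5, 0, 0, 0, 0, 2], [0, -3.2, -0.2, 0, 0, 0, 4], [0, -5, -0.4, 0, 0, 0, 6], [0, -6.8, -0.6, 0, 0, 0, 8], [0, -8.6, -0.8, 0, 0, 0, 10], [0, -10.4, -1, 0, 0, 0, 12], [0, -12.2, -1.2, 0, 0, 0, 14], [0, -14, -1.4, 0, 0, 0, 16], [0, -15.8, -1.5, 0.2, 0, 0, 18], [0, -17.3, -1.6, 0.2, 0, 0, 20], [0, -18, -1.6, 0.2, 0, 0, 21.1], [0, -18, -1.6, 0.2, 0, 0, 21.1]]]'

```text
time: 15.1
ee_pos: [0.6352, -0.2084, 0.3005]
eef_rot: [0.998, -0.071, -0.004, 0.001]
ft_force: [-0.2, 1.1, 0.0]
width: 0.0868
```

```bash
python3 - <<'E'
from h import *
st(); print(row([.636,-.206,.178],-7.8))
for n in("side","top"):
    im=r.camera(n); u,v=proj(n,[.68,-.21,.18]).astype(int); cv2.imwrite(f"pics/{n}13c.png",cv2.resize(im[v-60:v+50,u-70:u+70],None,fx=5,fy=5,interpolation=cv2.INTER_CUBIC))
E
```

```text
t 15.1 p [ 0.6352 -0.2084  0.3005] F [-0.2  1.1  0. ] w 0.0868 toolx -8.1 z [-0.008 -0.002 -1.   ] q [-0.15  0.45  0.6   1.22 -0.25  1.55  0.27]
[0.05, -0.11, 4.9, 0.04, 0.08, -0.06]
```

View pics/side13c.png

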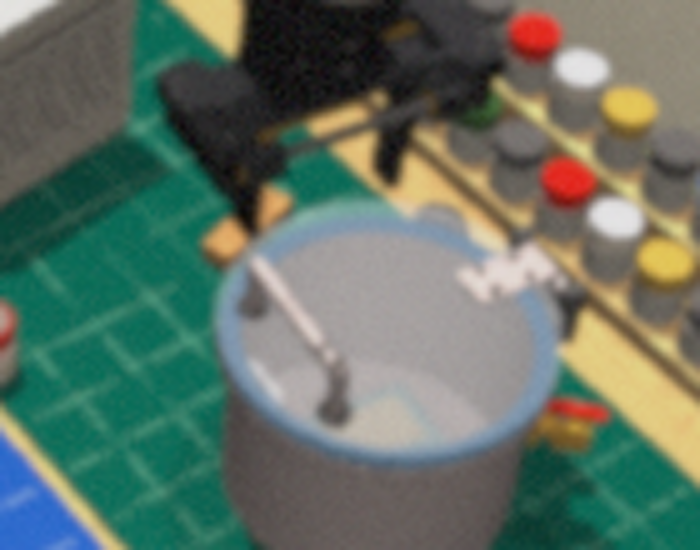

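View pics/top13c.png

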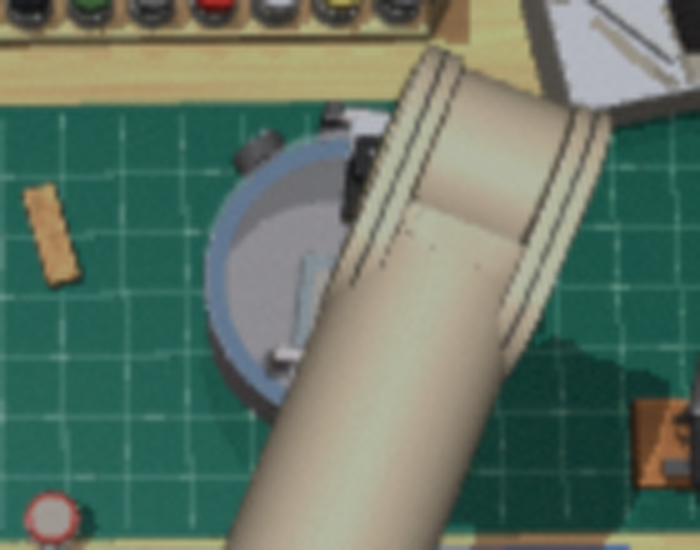

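The jaws sit front and back above the bar, which runs from (255,262) to (335,360) in the side crop. I'll descend and close.

Emit:
carry_out --commands '[[[0, 0, -0.1, 1.8, 0, 0, 0], [0, 0, -0.1, 3.5, 0, 0, 0], [0, 0, -0.1, 4.6, 0, 0, 0], [0, 0, -0.1, 4.85, 0, 0, 0], [0, 0, -0.1, 4.85, 0, 0, 0]]]'

```text
time: 15.82
ee_pos: [0.6358, -0.2027, 0.1805]
eef_rot: [0.998, -0.067, -0.003, 0.0]
ft_force: [-0.3, 0.1, 0.7]
width: 0.087
```

```bash
python3 - <<'E'
from h import *
st(); print(row([.636,-.206,.178],-7.8))
im=r.camera("side"); u,v=proj("side",[.68,-.21,.18]).astype(int); cv2.imwrite(f"pics/s14c.png",cv2.resize(im[v-60:v+50,u-70:u+70],None,fx=5,fy=5,interpolation=cv2.INTER_CUBIC))
E
```

```text
t 15.82 p [ 0.6358 -0.2027  0.1805] F [-0.3  0.1  0.7] w 0.087 toolx -7.7 z [-0.006 -0.001 -1.   ] q [-0.17  0.5   0.57  1.41 -0.27  1.31  0.29]
[0.02, 0.13, 0.1, 0.02, 0.07, 0.02]
```

View pics/s14c.png

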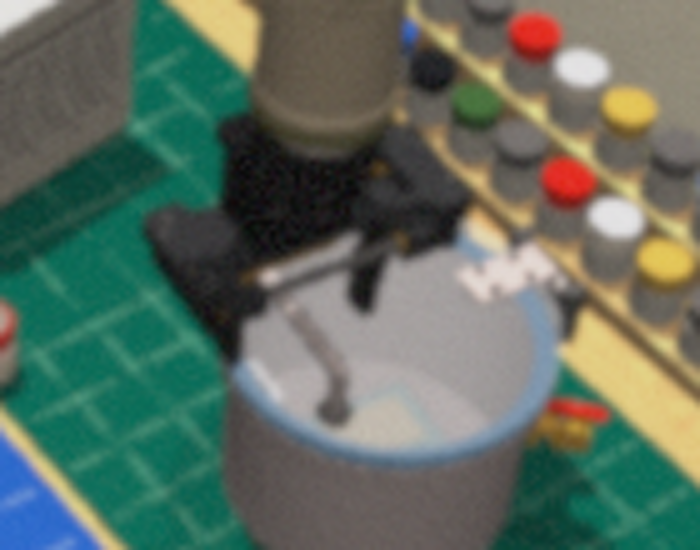

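Emit:
carry_out --commands '[[[255, 0, 0.1, 0.1, 0, 0, 0], [255, 0, 0.1, 0.1, 0, 0, 0], [255, 0, 0.1, 0.1, 0, 0, 0], [255, 0, 0.1, 0.1, 0, 0, 0], [255, 0, 0.1, 0.1, 0, 0, 0], [255, 0, 0.1, 0.1, 0, 0, 0], [255, 0, 0.1, 0.1, 0, 0, 0], [255, 0, 0.1, 0.1, 0, 0, 0], [255, 0, 0.1, 0.1, 0, 0, 0], [255, 0, 0.1, 0.1, 0, 0, 0]]]' --grip_force 40

```text
time: 17.12
ee_pos: [0.6347, -0.2055, 0.1786]
eef_rot: [0.998, -0.067, -0.003, 0.0]
ft_force: [-5.4, 1.5, 3.0]
width: 0.0111
```

```bash
cat >> h.py <<'E'
YL=np.radians(-7.8); XL=np.array([np.cos(YL),np.sin(YL),0]); YLV=np.array([-np.sin(YL),np.cos(YL),0])
def lidrow(dth,th0=0.):  # rotate present pose about lid hinge by dth (opening)
    s=r.read_state(); p=s["ee_pos"]; R0=R.from_quat(s["eef_rot"])
    c=np.array([.7066,-.2157,0])+.124*XL; c[2]=.146
    Q=R.from_rotvec(YLV*dth)  # sign: front (-x) must rise
    if Q.apply(-XL)[2]<0: Q=Q.inv()
    return row(c+Q.apply(p-c),rot=Q*R0)
E
python3 - <<'E'
from h import *
st()
for d in(.02,.04,.06,.08,.1,.15): print(d,lidrow(d))
im=r.camera("side"); u,v=proj("side",[.68,-.21,.18]).astype(int); cv2.imwrite(f"pics/s15c.png",cv2.resize(im[v-60:v+50,u-70:u+70],None,fx=5,fy=5,interpolation=cv2.INTER_CUBIC))
E
```

```text
t 17.12 p [ 0.6347 -0.2055  0.1786] F [-5.4  1.5  3. ] w 0.0111 toolx -7.7 z [-0.007 -0.    -1.   ] q [-0.16  0.5   0.57  1.42 -0.27  1.31  0.29]
0.02 [0.03, 0.0, -0.16, 0.0, -0.23, -0.0]
0.04 [0.06, 0.0, -0.31, 0.0, -0.46, -0.0]
0.06 [0.09, 0.0, -0.47, 0.0, -0.69, -0.0]
0.08 [0.12, 0.0, -0.63, 0.0, -0.92, -0.0]
0.1 [0.16, 0.0, -0.78, 0.0, -1.15, -0.0]
0.15 [0.27, 0.0, -1.16, 0.0, -1.72, -0.0]
```

View pics/s15c.png

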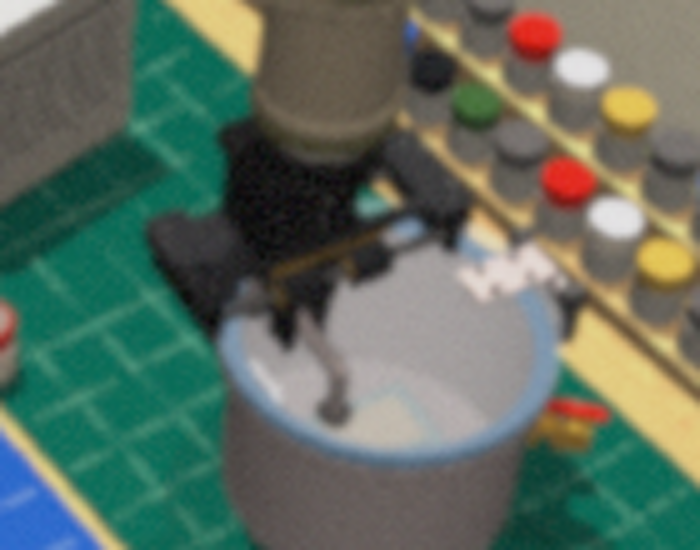

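The bar is gripped at a width of 11.1 mm. I'll lift slowly along the lid's arc.

Emit:
carry_out --commands '[[[255, 0.02, 0, -0.08, 0, -0.12, 0], [255, 0.03, 0, -0.16, 0, -0.23, 0], [255, 0.05, 0, -0.24, 0, -0.35, 0], [255, 0.06, 0, -0.31, 0, -0.46, 0], [255, 0.09, 0, -0.47, 0, -0.69, 0], [255, 0.12, 0, -0.63, 0, -0.92, 0]]]'

```text
time: 17.92
ee_pos: [0.6381, -0.2059, 0.195]
eef_rot: [0.997, -0.067, -0.044, -0.002]
ft_force: [-0.1, -0.5, -3.6]
width: 0.0103
```

```bash
python3 - <<'E'
from h import *
st()
s=r.read_state()
print((s["ee_pos"]-[.6347,-.2055,.1786]).round(4))
for d in(.02,.05,.07,.1): print(d,lidrow(d))
im=r.camera("side"); u,v=proj("side",[.68,-.21,.18]).astype(int); cv2.imwrite(f"pics/s16c.png",cv2.resize(im[v-60:v+50,u-70:u+70],None,fx=5,fy=5,interpolation=cv2.INTER_CUBIC))
E
```

```text
t 17.93 p [ 0.6381 -0.2059  0.195 ] F [-0.1 -0.5 -3.6] w 0.0103 toolx -7.7 z [-0.087  0.011 -0.996] q [-0.14  0.56  0.57  1.3  -0.27  1.45  0.29]
[ 0.0034 -0.0004  0.0164]
0.02 [0.03, 0.0, -0.16, 0.0, -0.23, -0.0]
0.05 [0.07, 0.0, -0.39, 0.0, -0.57, -0.0]
0.07 [0.11, 0.0, -0.55, 0.0, -0.8, -0.0]
0.1 [0.17, 0.0, -0.78, 0.0, -1.15, -0.0]
```

View pics/s16c.png

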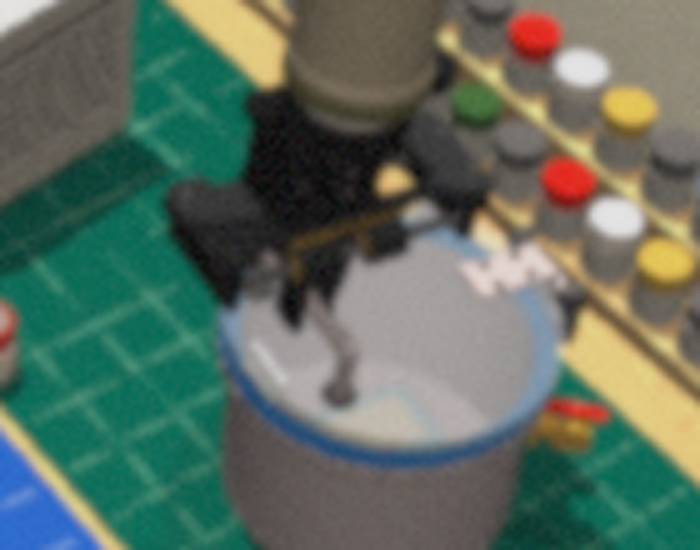

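The seal has broken and the dark gasket gap is visible. I'll continue to about 0.15 rad.

Emit:
carry_out --commands '[[[255, 0.03, 0, -0.16, 0, -0.23, 0], [255, 0.07, 0, -0.38, 0, -0.57, 0], [255, 0.1, 0, -0.5, 0, -0.75, 0], [255, 0.11, 0, -0.55, 0, -0.8, 0], [255, 0.11, 0, -0.55, 0, -0.8, 0], [255, 0.11, 0, -0.55, 0, -0.8, 0]]]'

```text
time: 18.73
ee_pos: [0.642, -0.2065, 0.2085]
eef_rot: [0.995, -0.067, -0.079, -0.005]
ft_force: [-2.6, 1.2, -2.8]
width: 0.0108
```

```bash
python3 - <<'E'
from h import *
st()
for n in("side","top"):
    im=r.camera(n); cv2.imwrite(f"pics/{n}17.png",im)
    u,v=proj(n,[.68,-.21,.18]).astype(int); cv2.imwrite(f"pics/{n}17c.png",cv2.resize(im[v-60:v+50,u-70:u+70],None,fx=5,fy=5,interpolation=cv2.INTER_CUBIC)); print(n,u-70,v-60)
# predict lid features in side crop: post foot near -y, on lid; plaque front
c=np.array([.7066,-.2157,0])+.124*XL; c[2]=.146
u0,v0=proj("side",[.68,-.21,.18]).astype(int)-[70,60]
for th in(0,.08,.12,.15,.18):
    f=lambda a,y,h: ((proj("side",c+XL*(-a*np.cos(th)+h*np.sin(th))+YLV*y+[0,0,a*np.sin(th)+h*np.cos(th)])-[u0,v0])*5).round(0)
    print(th,"foot-y",f(.196,-.05,.014),"front edge top",f(.236,0,.010),"-y bar end",f(.196,-.05,.05))
E
```

```text
t 18.73 p [ 0.642  -0.2065  0.2085] F [-2.6  1.2 -2.8] w 0.0108 toolx -7.7 z [-0.156  0.02  -0.987] q [-0.11  0.63  0.57  1.18 -0.28  1.57  0.28]
side 313 158
top 308 101
0 foot-y [332. 405.] front edge top [236. 376.] -y bar end [338. 367.]
0.08 foot-y [337. 387.] front edge top [240. 355.] -y bar end [347. 348.]
0.12 foot-y [340. 379.] front edge top [243. 345.] -y bar end [352. 338.]
0.15 foot-y [343. 372.] front edge top [245. 337.] -y bar end [356. 330.]
0.18 foot-y [345. 365.] front edge top [248. 328.] -y bar end [360. 323.]
```

View pics/side17c.png

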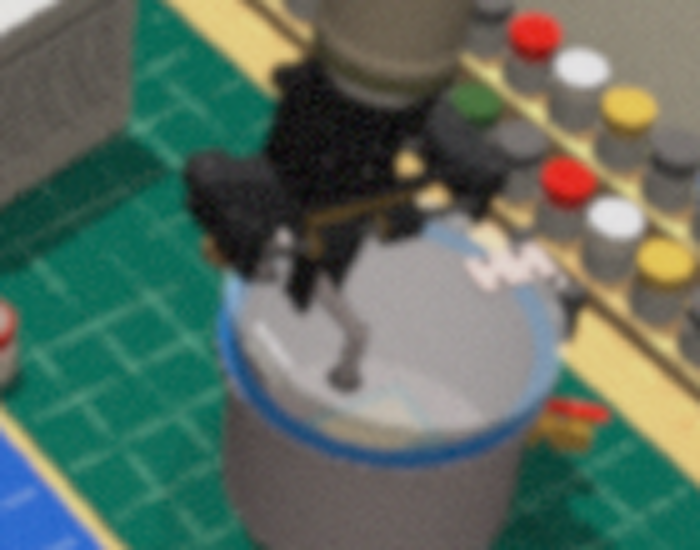

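View pics/side17.png

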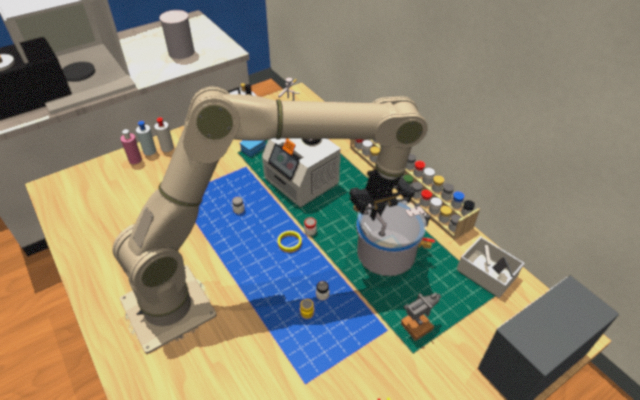

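The lid is at about 0.14 rad: the post foot shifted (12,−30) px against (11,−33) predicted for 0.15. The tool tilt agrees at 0.157 rad. I'll hold briefly, check it is steady and check the bystanders.

Emit:
carry_out --commands '[[[255, 0, 0, 0, 0, 0, 0], [255, 0, 0, 0, 0, 0, 0], [255, 0, 0, 0, 0, 0, 0], [255, 0, 0, 0, 0, 0, 0]]]'

```text
time: 19.32
ee_pos: [0.6421, -0.2065, 0.2086]
eef_rot: [0.995, -0.067, -0.079, -0.005]
ft_force: [-2.4, 1.1, -2.5]
width: 0.0107
```

```bash
python3 - <<'E'
from h import *
st()
a=cv2.imread("pics/side0.png"); b=r.camera("side"); cv2.imwrite("pics/s18.png",b)
for nm,(x,y) in dict(jar_grey=(238,204),jar_red=(310,226),tape=(289,241),jar_black=(322,290),yellow=(307,309),gearbox=(419,317),mould=(252,145),sander=(362,203),tab=(288,147)).items():
    t=a[y-12:y+13,x-12:x+13]; w=b[y-20:y+21,x-20:x+21]; m=cv2.matchTemplate(w,t,cv2.TM_CCOEFF_NORMED); _,v,_,l=cv2.minMaxLoc(m); print(nm,(l[0]-8,l[1]-8),round(v,2))
h=cv2.cvtColor(b[125:165,270:305],cv2.COLOR_BGR2HSV); M=cv2.moments(cv2.inRange(h,(5,170,120),(18,255,255)),True); print("tab",M["m00"],M["m10"]/M["m00"]+270,M["m01"]/M["m00"]+125)
u,v=proj("side",[.68,-.21,.18]).astype(int); cv2.imwrite("pics/s18c.png",cv2.resize(b[v-60:v+50,u-70:u+70],None,fx=5,fy=5,interpolation=cv2.INTER_CUBIC))
st()
E
```

```text
t 19.32 p [ 0.6421 -0.2065  0.2086] F [-2.4  1.1 -2.5] w 0.0107 toolx -7.7 z [-0.156  0.02  -0.987] q [-0.11  0.63  0.57  1.18 -0.28  1.57  0.28]
jar_grey (0, 0) 1.0
jar_red (0, 0) 1.0
tape (0, 0) 1.0
jar_black (0, 0) 0.8
yellow (0, 0) 0.87
gearbox (0, 0) 1.0
mould (0, 1) 0.72
sander (-2, 8) 0.42
tab (1, 2) 0.8
tab 108.0 288.25925925925924 146.86111111111111
t 19.38 p [ 0.6421 -0.2065  0.2086] F [-2.   0.2 -2.3] w 0.0107 toolx -7.7 z [-0.156  0.02  -0.987] q [-0.11  0.63  0.57  1.18 -0.28  1.57  0.28]
```

View pics/s18c.png

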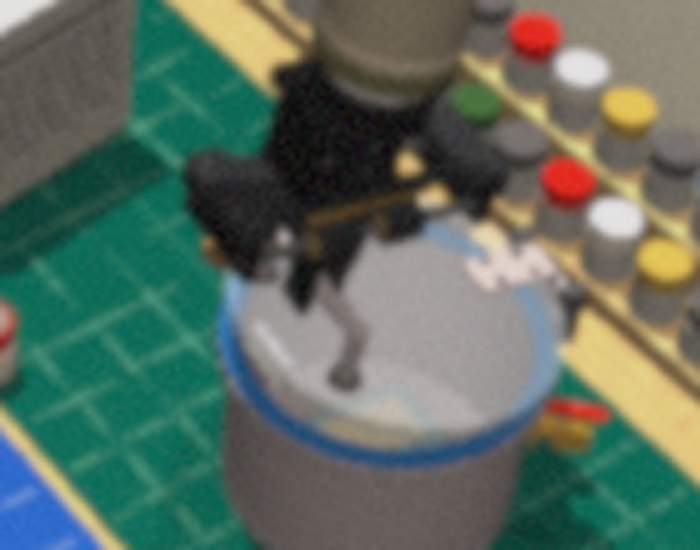

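```bash
python3 - <<'E'
from h import *
for f in("pics/top0.png","pics/top17.png"):
    b=cv2.imread(f)[165:200,235:275]; h=cv2.cvtColor(b,cv2.COLOR_BGR2HSV); M=cv2.moments(cv2.inRange(h,(5,150,110),(20,255,255)),True); print(f,M["m00"],M["m10"]/M["m00"]+235,M["m01"]/M["m00"]+165)
for th in(0,.05,.1,.2): print(th,proj("top",tab(th)))
t=cv2.imread("pics/top17.png"); cv2.imwrite("pics/t17e.png",cv2.resize(t[130:210,210:300],None,fx=7,fy=7,interpolation=cv2.INTER_CUBIC))
E
```

```text
pics/top0.png 74.0 250.66216216216216 182.0810810810811
pics/top17.png 84.0 250.83333333333334 181.51190476190476
0 [251.03458837 181.52318743]
0.05 [251.06534084 182.67405033]
0.1 [251.11180843 183.87383194]
0.2 [251.25165825 186.40689367]
```

View pics/t17e.png

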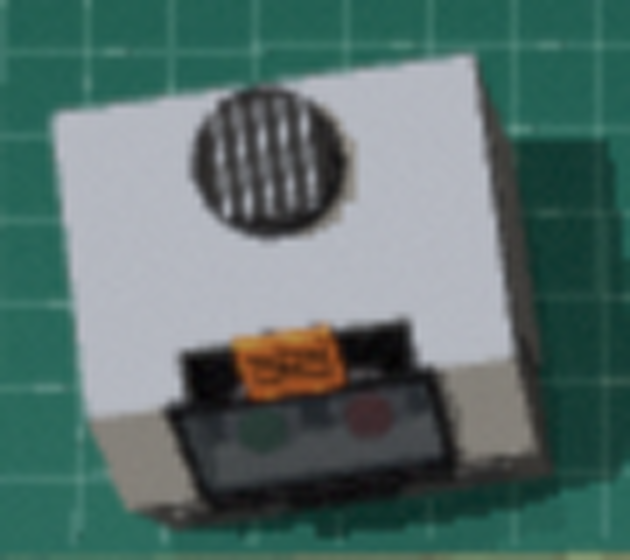

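In the top view the tab centroid row is 181.51, against 181.52 predicted for fully shut, so the cover is shut. I'm handing the job in.

```bash
python3 - <<'E'
from h import *
print(r.close_job()); st()
E
```

```text
the job is handed in; nothing more can be done
None
the job is handed in; nothing more can be done
```

The job is handed in at about 19.4 s, and no step went wrong that I could see. The close call reported no verdict.

- **Cover:** I pinched the orange tab and folded the cover down to about 1.55 rad, then swung it back up after pressing the button. It is shut: the tab lies at row 181.51 in the top view, against 181.52 predicted for fully shut. The side view allows up to about 0.04 rad.
- **Green button:** I pressed it with closed fingertips. The push briefly reached about 50 N on the fingertips, more than needed. As I backed off, the force and the cap's movement matched a full 6 mm press. The red button was not touched.
- **Lid:** I gripped its handle front and back with 40 N and lifted it slowly along the hinge arc, and the seal broke without a jump. It is held still at about 0.14 to 0.15 rad, about 35 mm at the front edge. The reading did not change over the last half second.
- **Other things:** the three jars, the tape and the gearbox matched their starting positions in the last side picture. The mould matched to within a pixel, but with a weaker score. The sander was half hidden behind the gripper, so its match failed (score 0.42). It showed in its usual place in the top picture once the gripper was over the lid, and nothing came near it after that.

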